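Release a spice jar from the spring-fed rack and catch it as it pops

ROBOT

A 7-joint arm with a two-finger parallel gripper is mounted at the origin on a cart in front of the work surface, level with it; the furniture and walls round the work are solid. World frame = base frame: x ahead of the robot, y to its left, z up, the work surface at z = 0. Lengths are in m, angles in rad, forces in N, time in s.
With the tool pointing down it reaches from about 0.4 to 0.85 m from the base axis. Payload 10.4 kg.
Tool frame: the origin (TCP) lies midway between the tips of the shut fingers; the grasp point (between the pads) lies 19 mm behind it (r.grasp_offset is the distance from the TCP to the grasp point, in m); z points along the fingers, y is the line along which they close (so a half turn about z gives the same grasp; the last joint's range is limited). The gripper opens to 87 mm and grips with 3 to 60 N. Pads are 19 mm wide; open, the fingers measure 117 mm over their backs; the gripper's body (75 mm by 190 mm) begins 51 mm behind the grasp point.
Start: joints at [1.156, 0.332, -0.065, 1.46, 0.022, 1.35, -0.088], TCP at [0.239, -0.578, 0.19] pointing down, gripper open.
Joint ranges: [-2.6, 2.6], [-0.5, 2.12], [-1.47, 1.34], [0.16, 2.42], [-1.27, 4.41], [0.06, 2.06], [-2.6, 2.6]. Speed limits (rad/s): [2.22, 2.22, 2.79, 2.79, 3.14, 3.14, 3.14].

INTERFACE

Orientations are given as a unit quaternion [x, y, z, w].
In Python, from bench import r gives the robot as it stands.
- The arm moves only by the tool drive_tool, never from a script. Its argument "moves" is a list that holds one entry, the list of rows, each a list of 7 numbers: the shift along the tool's x, y, z in m, then the turn, a rotation vector about the tool's x, y, z in rad, then the opening, from 0 (shut) to 1 (fully open). In form: [[[tx, ty, tz, ax, ay, az, jaw], ...]]. A call has 1 to 10 rows; each row shifts and turns the commanded pose from where the row before left it, along the tool's axes as they then stand; what a row does not reach is not made up. A row lasts 1/10 s, in which the tool goes at most 50 mm and 8.59 degrees, less where a joint would pass 70% of its speed; a pose out of reach is approached as far as the arm can. A call is refused whole if a number of a shift passes 0.05 or a number of a turn 0.15, either way. A call with a gripper value outside its range is refused whole. The fingers move at their own pace and stop on an object; "squeeze" is the grip in N (left out, the last holds). Time passes only in rows, so rows that do not move let the fingers close. It gives the time, the measured TCP pose, the force, the opening and the grip force at its end, in the units of the state.
- r.read_state(): the state, without advancing time (a new reading comes with each control period).
- r.camera(name): name is "side" or "top" or "wrist"; returns the picture (400x640x3 uint8, red, green, blue); there is no depth.
- r.camera_info(name): a dict with "mtx" (3x3 intrinsics, pixels), "rvec" (rotation vector, rad) and "tvec" (3), from world to camera coordinates, as OpenCV has them; the wrist camera has in their place "T_tool_cam" (4x4, takes a point from camera to tool coordinates, whose origin is the TCP and whose axes are the flange's). Camera axes: x right, y down, z forward; pixel columns grow to the right and rows downward; lengths in m; the calibration is good to about 2 mm. A picture is of the moment at which its call begins: read the wrist's pose just before it. camera_info takes no time and is no camera call.
- r.close_job(): hands the job in; it is judged then, once.
Trained networks look in the newest picture that a camera, given by its name, has taken for a name from the list of things; names that differ only in an ending like _2 or _b are one class to them, and where a whole thing is asked for, a point or a joint stands for the part that bears it (a point fixed in the world has none). Each returns a list of dicts, best first, with "conf" (0 to 1); they miss things now and then, are a little off and sometimes report something else, mostly with a low value. They report only what shows in the picture. A call takes as long as a camera call. They do not tell look-alikes from the thing itself.
- r.find_in(camera, query): "bbox" ([left, top, right, bottom] in pixels, round what is visible of it).
- r.place_of(camera, query): "at" ([column, row] in pixels: a listed point, or the origin of a listed thing).
The state is a dict: "time": time; "joint_positions": joint angles; "joint_vel": joint speeds; "joint_torque": joint torques, N m; "ee_pos": TCP position; "eef_rot": TCP orientation; "ft_force": force on the tool from outside, world axes, zero at the start; "torque": the same for the moment, N m; "width": finger opening in m; "grip_force": force on a finger pad.
Only numpy, scipy, OpenCV 4.12 (cv2) and the standard library are available. Lean on these libraries where they do the work, as an engineer would, in place of code of your own. Each camera call takes 0.05 s, during which the arm holds its last target. There are 200 camera calls.

TASK

The spring-fed spice rack on the cold hob holds one jar in each of its two lanes. With one fingertip press down the blue bar beside the jar with the green label while the other finger stands just in front of that jar, so that the jar is caught before it has come out by half its own width; then, still pressing, let it out slowly until it is clear of the catch, and take both fingers away so that the bar springs up and the jar is left standing on the landing of its lane. Do not pinch or lift the jar, leave the other jar in its lane, and leave the other things on the hob where they are.

Things in the scene. Friction and masses are not known exactly. Their poses are not given: they have to be found in the camera images.
- rack: Fixed steel jar rack, 256 x 156 mm; base x = -82 to 174 mm. Origin: underside, mid-width, on the line the seated jars' fronts touch; x points from open front to back, y left. Lane floor 14 mm above the hob; lanes 48 mm wide, centred at y = +26 (left) and -26 mm, thin divider between; steel cheeks at |y| = 50 to 78 mm, 70 mm high. Seated jar: axis at x = +21.5 mm.
- green_jar: Glass spice jar, red cap with a green emblem on top, white and GREEN label; loose, about 110 g; body 42 mm in diameter, cap 45 mm, 106 mm tall; origin at the centre of its underside, z up. Stands in the left or right lane, its top 120 mm above the hob; the jar to release. With no finger before it, it shoots off the landing's open end.
- cream_jar: The other jar, in the other lane: red cap with a cream sticker on top, cream label with RED bands; same sizes and origin. It stays in.
- bar_left (a point): Middle of the top of the left lane's blue push bar: 86 mm long (rack x = -80 to +6 mm), 20 mm wide, centre line at rack y = +63 mm, so 37 mm outside the lane's centre line; top 98 mm above the hob when up, 86 mm when down. It goes straight down, wherever along its length it is pressed.
- bar_right (a point): The same for the right lane, at y = -63 mm of the rack.
- release_left (a joint): Travel of the left bar and of the catch joined to it, m: 0 up, 0.012 down; springs back; 3.6 N at the start, 6 N when down. The steel catch, in the floor at rack x = -5 to 0 mm, stands 9.5 mm above it before the jar and frees it at about 10 mm of travel. Let up early it rises under the jar: keep it down until the jar is past.
- release_right (a joint): The same for the right bar and catch.
- pusher_left (a joint): Travel of the left lane's spring pusher, a black plate behind the jar, m: 0 with the jar seated, 0.053 at its end. It pushes the jar towards the open front (rack -x) with about 2.5 N all the way; at its end the jar's axis is at about rack x = -31 mm, 4 mm clear of the catch.
- pusher_right (a joint): The same for the right lane's pusher.
- landing_left (a point): Point on the landing (open front part of the left lane's floor, rack x = -82 to -5 mm, no stop at its end) where the jar's underside is centred once the pusher has reached its end: rack x = -32, y = +26 mm, 14 mm above the hob. The jar stands wholly on the landing as far as x = -60 mm.
- landing_right (a point): The same for the right lane, y = -26 mm.
- mill: Wooden pepper mill, 58 mm in diameter, 160 mm tall, standing; origin under its centre. Bystander.
- timer: White mechanical kitchen timer, 68 mm in diameter, 50 mm tall; origin under its centre. Bystander.
- pan: Small open steel gastronorm pan, 108 x 176 x 65 mm; origin under its centre. Bystander.
- probe: Dial probe thermometer lying flat, 188 mm long along its y, dial 46 mm in diameter at +y; origin under its middle. Bystander.
Mind the look-alikes: they are no part of the job. Leave any yellow look-alike of the green_jar alone.

How it is judged:
By the outcome, as a careful person would: the job done as asked, in the order asked, and still so for the second after the job is handed in, with the robot touching nothing.
It also fails if it takes over 42 s, if anything falls off the work surface, if the arm or the gripper's body presses on something with over 40 N, if the wrist force passes 120 N, or if a joint passes its speed limit or range.

## Working session

There is one attempt and no reset: what is moved stays moved. The work goes in short steps, Python scripts to look and compute and a tool call to move; the robot and the scene stay as the last step left them, time stands still between calls to the robot, and variables do not carry over. Pictures are saved under pics/ and viewed, at most 10 in all, crops included, and the job is handed in when it is done.

Besides the shell and the picture viewer there is one more tool, called after "Call:" as name(argument=value, ...) on one line, values as JSON. drive_tool: Moves the arm, as the interface text tells. Its arguments: {"type":"object","properties":{"moves":{"type":"array"},"squeeze":{"type":"number"}},"required":["moves"]}

```bash
mkdir -p pics; ls
cat > h.py <<'E'
import numpy as np,cv2
from scipy.spatial.transform import Rotation as R
from bench import r
def cam(n):
    i=r.camera_info(n); return np.array(i['mtx'],float),np.array(i['rvec'],float).ravel(),np.array(i['tvec'],float).ravel()
def ray(n,px,z):
    K,rv,t=cam(n); M=R.from_rotvec(rv).as_matrix(); d=M.T@np.linalg.inv(K)@np.array([px[0],px[1],1.]); c=-M.T@t
    return c+d*(z-c[2])/d[2]
def proj(n,p):
    K,rv,t=cam(n); return cv2.projectPoints(np.array(p,float).reshape(-1,1,3),rv,t,K,None)[0].reshape(-1,2)
def save(n,f,box=None,s=1):
    im=r.camera(n)[:,:,::-1]
    if box: im=im[box[1]:box[3],box[0]:box[2]]
    cv2.imwrite('pics/'+f,cv2.resize(im,None,fx=s,fy=s,interpolation=cv2.INTER_CUBIC))
E
python3 - <<'E'
from h import *
save('top','t1.png');
np.set_printoptions(precision=4,suppress=True)
for q in ['rack','green_jar','cream_jar','bar_left','bar_right','landing_left','landing_right','mill','timer','pan','probe']:
    print(q,[(np.round(a['at']),a['conf']) for a in r.place_of('top',q)][:3])
save('side','s1.png')
for q in ['rack','green_jar','cream_jar','bar_left','bar_right','landing_left','landing_right']:
    print(q,[(np.round(a['at']),a['conf']) for a in r.place_of('side',q)][:3])
for n in('top','side'):
    K,rv,t=cam(n);print(n,-R.from_rotvec(rv).as_matrix().T@t)
s=r.read_state();print(s)
E
```

```text
pics
rack [(array([340., 217.]), 0.9)]
green_jar [(array([425., 213.]), 0.81), (array([283., 213.]), 0.6), (array([352., 211.]), 0.55)]
cream_jar [(array([335., 208.]), 0.71), (array([434., 259.]), 0.48)]
bar_left [(array([228., 156.]), 0.4)]
bar_right [(array([361., 233.]), 0.7)]
landing_left [(array([324., 224.]), 0.88)]
landing_right [(array([345., 227.]), 0.7)]
mill [(array([430., 179.]), 0.61), (array([347., 227.]), 0.6)]
timer [(array([433., 257.]), 0.63)]
pan [(array([226., 156.]), 0.74)]
probe [(array([216., 253.]), 0.67)]
rack [(array([307., 213.]), 0.75)]
green_jar [(array([333., 177.]), 0.83), (array([264., 264.]), 0.8), (array([305., 221.]), 0.54)]
cream_jar [(array([317., 213.]), 0.68)]
bar_left [(array([312., 172.]), 0.67)]
bar_right [(array([279., 201.]), 0.63)]
landing_left [(array([307., 201.]), 0.6)]
landing_right [(array([295., 208.]), 0.79)]
top [0.346  0.0521 1.1837]
side [ 0.9195 -0.4509  1.032 ]
{'time': 1.0, 'joint_positions': array([ 1.1564,  0.3322, -0.0647,  1.4601,  0.0216,  1.3499, -0.0885]), 'joint_vel': array([ 0.0001,  0.0014,  0.0017, -0.0001, -0.0002, -0.0002,  0.0009]), 'joint_torque': array([ -0.0008, -62.3049,   0.024 , -39.0128,  -0.0611,   0.0318,
         0.    ]), 'ee_pos': array([ 0.2387, -0.5777,  0.1904]), 'eef_rot': array([0.9809, 0.1946, 0.    , 0.0001]), 'ft_force': array([-0.4569,  0.6406,  0.0445]), 'torque': array([ 0.0359, -0.0204,  0.0487]), 'grip_force': 0.0, 'width': 0.08690352549519978}
```

Run:
```python
import cv2,numpy as np
a=cv2.imread('pics/t1.png')[120:300,190:460];b=cv2.imread('pics/s1.png')[110:290,210:400]
cv2.imwrite('pics/t1c.png',cv2.resize(a,None,fx=2.95,fy=2.95,interpolation=2));cv2.imwrite('pics/s1c.png',cv2.resize(b,None,fx=3.3,fy=3.3,interpolation=2))
```

```text
(no output)
```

View pics/t1c.png

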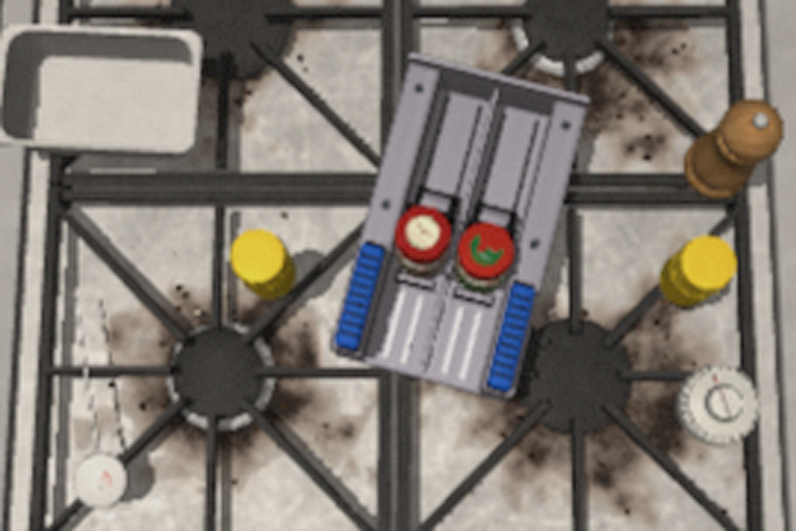

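View pics/s1c.png

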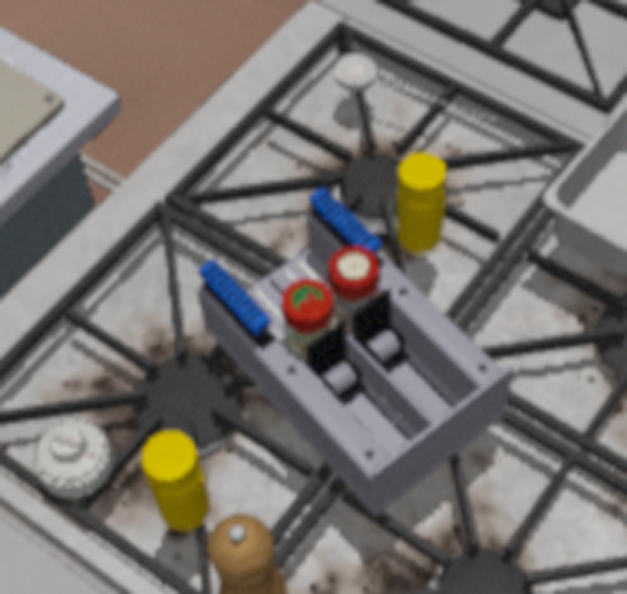

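The green emblem is on the jar in the right lane, at full top-image pixel ~(355,205). The cream jar is in the left lane at (334,199). The plain yellow cylinders at ~(279,209) and (427,212) are look-alikes outside the rack, so I leave them alone. The bar to press is bar_right, the blue bar at ~(363,234). Next I fit the rack pose.

```bash
cat > fit.py <<'E'
from h import *
from scipy.optimize import least_squares
np.set_printoptions(precision=4,suppress=True)
def W(p,P):
    P=np.atleast_2d(np.array(P,float)); c,s=np.cos(p[2]),np.sin(p[2])
    return np.c_[p[0]+c*P[:,0]-s*P[:,1],p[1]+s*P[:,0]+c*P[:,1],P[:,2]]
if __name__=='__main__':
    obs=[]
    for n in('top','side'):
        im=cv2.imread('pics/%s1.png'%n[0]); hsv=cv2.cvtColor(im,cv2.COLOR_BGR2HSV)
        m=cv2.inRange(hsv,(100,140,60),(125,255,255))
        k,l,st,c=cv2.connectedComponentsWithStats(m); 
        big=sorted([i for i in range(1,k) if st[i,4]>60],key=lambda i:c[i,0])
        print(n,[(st[i],c[i]) for i in big])
        obs.append([c[i] for i in big])
    # top: left bar is left; side: left bar is the right one
    def box(s,z0): return [[x,s*y,z] for x in(-.08,.006) for y in(.053,.073) for z in(z0,.098)]
    def cen(n,p,s):
        q=proj(n,W(p,box(s,.09))).astype(np.float32); h=cv2.convexHull(q*16); M=cv2.moments(h); return np.array([M['m10'],M['m01']])/M['m00']/16
    def f(p):
        return np.r_[cen('top',p,1)-obs[0][0],cen('top',p,-1)-obs[0][1],cen('side',p,-1)-obs[1][0],cen('side',p,1)-obs[1][1]]
    s=least_squares(f,[.4,0,-.25]); print(s.x,np.degrees(s.x[2]),f(s.x)); np.save('p.npy',s.x)
    p=s.x
    sc=4;im=cv2.resize(cv2.imread('pics/s1.png'),None,fx=sc,fy=sc,interpolation=2)
    def pl(P,col):
        q=((proj('side',W(p,P))+.5)*sc).astype(int); cv2.polylines(im,[q.reshape(-1,1,2)],True,col,1)
    for s_ in(1,-1): pl([[-.08,s_*.053,.098],[.006,s_*.053,.098],[.006,s_*.073,.098],[-.08,s_*.073,.098]],(0,255,255))
    a=np.linspace(0,6.28,40); pl(np.c_[.0215+.0225*np.cos(a),-.026+.0225*np.sin(a),a*0+.12],(0,255,0))
    for z in(.05,.07,.09): pl([[.046,-.046,z],[.046,-.006,z]],(255,0,255))
    pl([[-.082,-.078,.07],[.174,-.078,.07],[.174,.078,.07]],(255,255,0))
    cv2.imwrite('pics/s1o.png',im[150*sc:270*sc,250*sc:380*sc])
    for q,a in dict(mill=(430,179),y1=(425,213),y2=(283,213)).items(): print(q,ray('top',a,0))
E
python3 fit.py
```

```text
top [(array([304, 202,  16,  37, 281], dtype=int32), array([311.5196, 220.0783])), (array([355, 216,  16,  37, 287], dtype=int32), array([362.8432, 233.892 ]))]
side [(array([271, 189,  20,  23, 174], dtype=int32), array([280.5287, 200.023 ])), (array([304, 166,  22,  20, 156], dtype=int32), array([313.3269, 176.2821]))]
[ 0.52    0.0451 -0.0228] -1.3035891802170956 [-3.0877  3.5293 -1.1609 -8.808   5.684   1.9721 -0.8776 -2.3302]
mill [ 0.6147 -0.2021  0.    ]
y1 [ 0.525  -0.1859  0.    ]
y2 [0.5234 0.1802 0.    ]
```

View pics/s1o.png

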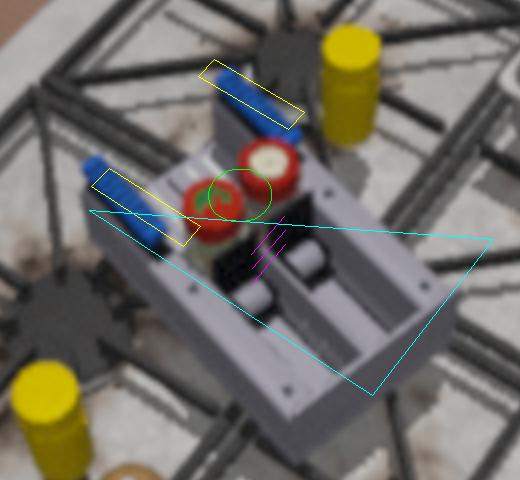

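The fit stalled because the float32 rounding breaks the numeric gradients. I'll use a coarser step.

```bash
sed -i 's/\[.4,0,-.25\])/[.5,.03,-.26],diff_step=1e-2)/' fit.py; python3 fit.py
```

```text
top [(array([304, 202,  16,  37, 281], dtype=int32), array([311.5196, 220.0783])), (array([355, 216,  16,  37, 287], dtype=int32), array([362.8432, 233.892 ]))]
side [(array([271, 189,  20,  23, 174], dtype=int32), array([280.5287, 200.023 ])), (array([304, 166,  22,  20, 156], dtype=int32), array([313.3269, 176.2821]))]
[ 0.513   0.032  -0.2474] -14.172467445149351 [-0.2214  0.1433  0.1476 -0.4051 -0.3083 -0.5391 -0.0062  0.4172]
mill [ 0.6147 -0.2021  0.    ]
y1 [ 0.525  -0.1859  0.    ]
y2 [0.5234 0.1802 0.    ]
```

View pics/s1o.png

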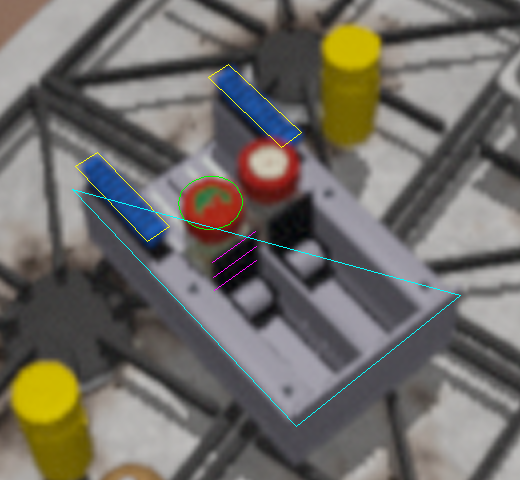

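The fit is good: the residual is under 0.6 px and the overlay lies on the bars, the green jar's cap and the rack. Rack is at (0.513, 0.032), yaw -14.2°. I'll carry the tool high over to the spot in front of the green jar.

Call:
drive_tool(moves=[[[0.032, -0.031, 0, 0, 0, 0, 0.3], [0.032, -0.031, 0, 0, 0, 0, 0.3], [0.032, -0.031, 0, 0, 0, 0, 0.3], [0.032, -0.031, 0, 0, 0, 0, 0.3], [0.032, -0.031, 0, 0, 0, 0, 0.25], [0.032, -0.031, 0, 0, 0, 0, 0.25], [0.032, -0.031, 0, 0, 0, 0, 0.25], [0.032, -0.031, 0, 0, 0, 0, 0.25], [0.032, -0.031, 0, 0, 0, 0, 0.25], [0.032, -0.031, 0, 0, 0, 0, 0.25]]])

```text
time: 2.0
ee_pos: [0.4165, -0.1673, 0.1907]
eef_rot: [0.981, 0.195, 0.0, 0.0]
ft_force: [1.3, -1.1, 0.5]
width: 0.0233
grip_force: 0.0
```

Call:
drive_tool(moves=[[[0.032, -0.031, 0, 0, 0, 0, 0.25], [0.032, -0.031, 0, 0, 0, 0, 0.25], [0.032, -0.031, 0, 0, 0, 0, 0.25], [0.032, -0.03, 0, 0, 0, 0, 0.25], [0, 0, 0, 0, 0, 0.128, 0.25], [0, 0, 0, 0, 0, 0.128, 0.25], [0, 0, 0, 0, 0, 0.128, 0.25], [0, 0, 0, 0, 0, 0.128, 0.25], [0, 0, 0, 0, 0, 0.128, 0.25], [0, 0, 0, 0, 0, 0, 0.25]]])

```text
time: 3.0
ee_pos: [0.4874, -0.0064, 0.1905]
eef_rot: [0.992, -0.125, 0.0, 0.0]
ft_force: [-0.3, 0.3, 0.1]
width: 0.0221
grip_force: 0.0
```

Call:
drive_tool(moves=[[[0, 0, 0, -0.14, 0, 0, 0.25], [0, 0, 0, 0, 0, 0, 0.25], [0, 0, 0, 0, 0, 0, 0.25]]])

```text
time: 3.3
ee_pos: [0.4875, -0.0052, 0.1902]
eef_rot: [0.99, -0.121, -0.009, 0.069]
ft_force: [-0.9, -0.3, -1.4]
width: 0.0219
grip_force: 0.0
```

```bash
cat > st.py <<'E'
from fit import *
def rel():
    s=r.read_state(); p=np.load('p.npy'); e=np.array(s['ee_pos']); c,q=np.cos(p[2]),np.sin(p[2]); d=e-[p[0],p[1],0]
    M=R.from_euler('z',p[2]).inv()*R.from_quat(s['eef_rot'])
    print('t',s['time'],'rack tcp mm',1000*np.array([c*d[0]+q*d[1],-q*d[0]+c*d[1],d[2]]),'w',s['width'],'F',s['ft_force'],s['grip_force']); print(M.as_matrix().T.round(3))
if __name__=='__main__': rel()
E
python3 - <<'E'
from st import *
rel(); print(r.camera_info('wrist')['T_tool_cam']);save('wrist','w1.png'); print([(a['at'],a['conf']) for q in('bar_right','green_jar') for a in r.place_of('wrist',q)[:2]])
E
```

```text
t 3.3 rack tcp mm [-15.6161 -42.2766 190.2387] w 0.021881286898130934 F [-0.8788 -0.2647 -1.4308] 0.0
[[ 1.     0.005 -0.001]
 [ 0.005 -0.99   0.138]
 [-0.    -0.138 -0.99 ]]
[[ 0.0005 -0.9668 -0.2556  0.0704]
 [ 1.      0.0005 -0.0002  0.0004]
 [ 0.0003 -0.2556  0.9668 -0.1938]
 [ 0.      0.      0.      1.    ]]
[([329.7, 213.2], 0.79), ([416.3, 118.9], 0.88), ([287.3, 145.1], 0.86)]
```

View pics/w1.png

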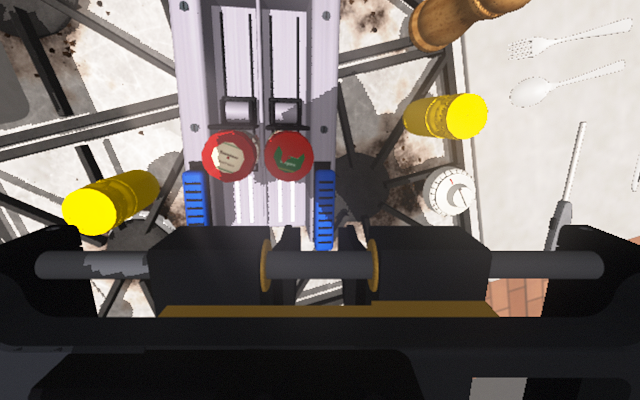

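The wrist view shows the green cap at (289,155), the cream cap at (229,156) and the right bar at (325,208). Both fingers hang just in front of the jar, at columns ~288 and ~357. I'll refine the rack pose from the two caps and the bar edges.

Run:
```python
from st import *
s=r.read_state(); p=np.load('p.npy'); i=r.camera_info('wrist'); K=np.array(i['mtx'])
T=np.eye(4);T[:3,:3]=R.from_quat(s['eef_rot']).as_matrix();T[:3,3]=s['ee_pos'];C=T@np.array(i['T_tool_cam'])
def wr(px,z):
    d=C[:3,:3]@np.linalg.inv(K)@np.array([*px,1.]); q=C[:3,3]+d*(z-C[2,3])/d[2]
    c,sn=np.cos(p[2]),np.sin(p[2]); e=q-[p[0],p[1],0]; return 1000*np.array([c*e[0]+sn*e[1],-sn*e[0]+c*e[1]])
def wp(P):
    Q=np.c_[W(p,P),np.ones(len(P))]@np.linalg.inv(C).T; u=Q[:,:3]@K.T; return u[:,:2]/u[:,2:]
im=cv2.imread('pics/w1.png')
h=cv2.cvtColor(im,cv2.COLOR_BGR2HSV); m=cv2.inRange(h,(100,140,60),(125,255,255))
k,l,st,c=cv2.connectedComponentsWithStats(m)
for j in range(1,k):
    if st[j,4]>100:
        ys,xs=np.nonzero(l==j); y=ys.min()
        print('bar blob',st[j],'row-centre at mid',[ (wr([xs[ys==yy].min(),yy],.098)[1],wr([xs[ys==yy].max()+1,yy],.098)[1]) for yy in (y+15,y+25)],'back',wr([xs[ys==y].mean(),y],.098))
m=cv2.inRange(h,(0,120,60),(8,255,255))|cv2.inRange(h,(172,120,60),(180,255,255)); m[:120]=0;m[200:]=0
m=cv2.morphologyEx(m,cv2.MORPH_CLOSE,np.ones((3,3)))
cs=[x for x in cv2.findContours(m,cv2.RETR_EXTERNAL,2)[0] if cv2.contourArea(x)>300]
for x in cs: print('cap',cv2.boundingRect(x),wr(cv2.minEnclosingCircle(x)[0],.118))
o=cv2.resize(im,None,fx=4,fy=4,interpolation=2)
a=np.linspace(0,6.28,60)
for P,col in [([[-.08,-.053,.098],[.006,-.053,.098],[.006,-.073,.098],[-.08,-.073,.098]],(0,255,255)),(np.c_[.0215+.0225*np.cos(a),-.026+.0225*np.sin(a),a*0+.12],(0,255,0)),(np.c_[.0215+.0225*np.cos(a),.026+.0225*np.sin(a),a*0+.12],(0,255,0)),([[-.082,-.05,.014],[0,-.05,.014],[0,-.002,.014],[-.082,-.002,.014]],(255,0,255))]:
    cv2.polylines(o,[(wp(np.array(P))*4+2).astype(int).reshape(-1,1,2)],True,col,1)
cv2.imwrite('pics/w1o.png',o[480:1040,720:1500])
```

```text
bar blob [ 314  170   22   81 1246] row-centre at mid [(np.float64(-54.6595089956165), np.float64(-73.73788747198356)), (np.float64(-54.6297479696271), np.float64(-73.87872723775683))] back [  7.431  -63.0841]
bar blob [182 172  27  54 934] row-centre at mid [(np.float64(69.04245336619384), np.float64(51.26034401582295)), (np.float64(69.21551067804704), np.float64(51.27680977246021))] back [ 8.4733 60.9289]
cap (265, 130, 49, 51) [ 24.8434 -27.8468]
cap (202, 130, 53, 52) [25.7182 24.188 ]
```

View pics/w1o.png

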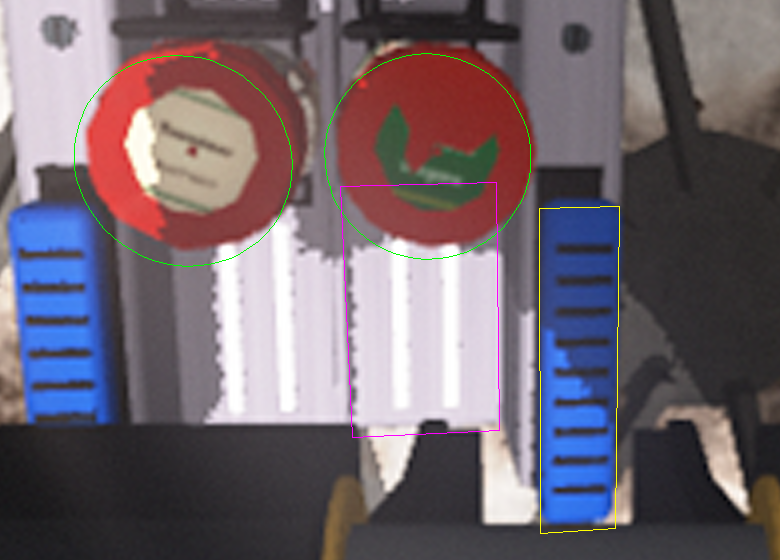

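The overlay shows the rack about 1.5–2.5 mm further back and 1–1.5 mm further right than the first fit, which is within calibration. The green emblem in the right lane is confirmed. I'll shift to suit and descend to just above the bar.

Call:
drive_tool(moves=[[[0.002, 0.0034, 0.0005, 0, 0, 0, 0.25], [0, -0.0028, 0.02, 0, 0, 0, 0.25], [0, -0.0028, 0.02, 0, 0, 0, 0.25], [0, -0.0028, 0.02, 0, 0, 0, 0.25], [0, -0.0021, 0.015, 0, 0, 0, 0.25], [0, -0.0014, 0.01, 0, 0, 0, 0.25], [0, 0, 0, 0, 0, 0, 0.25], [0, 0, 0, 0, 0, 0, 0.25]]])

```text
time: 4.25
ee_pos: [0.4888, -0.0104, 0.105]
eef_rot: [0.99, -0.124, -0.008, 0.069]
ft_force: [-0.8, 0.6, -0.2]
width: 0.0216
grip_force: 0.0
```

Run:
```python
from st import *
rel(); save('side','s2.png',(250,150,360,240),6); save('top','t2.png')
```

```text
t 4.25 rack tcp mm [-13.0304 -46.9879 105.0119] w 0.021645928067821053 F [-0.7611  0.6173 -0.2144] 0.0
[[ 1.    -0.001  0.001]
 [-0.001 -0.99   0.139]
 [ 0.    -0.139 -0.99 ]]
```

View pics/s2.png

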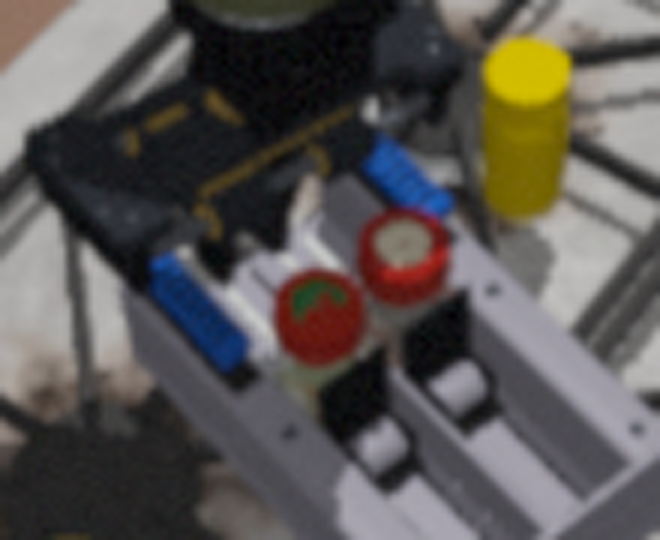

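Run:
```python
from st import *
s=r.read_state();M=R.from_quat(s['eef_rot']).as_matrix();e=np.array(s['ee_pos'])
w=s['width']/2
im=cv2.imread('pics/s2.png')
def box(y0,y1,col):
    P=[[x,y,z] for z in(0,-.03) for x,y in((-.0095,y0),(.0095,y0),(.0095,y1),(-.0095,y1))]
    q=((proj('side',np.array(P)@M.T+e)-[250,150])*6+3).astype(int)
    for a in(q[:4],q[4:]): cv2.polylines(im,[a.reshape(-1,1,2)],True,col,1)
    for a,b in zip(q[:4],q[4:]): cv2.line(im,tuple(map(int,a)),tuple(map(int,b)),col,1)
box(w,w+.015,(0,255,255));box(-w-.015,-w,(0,255,0))
cv2.imwrite('pics/s2o.png',cv2.resize(im[120:420,80:480],None,fx=2,fy=2,interpolation=2))
```

```text
(no output)
```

View pics/s2o.png

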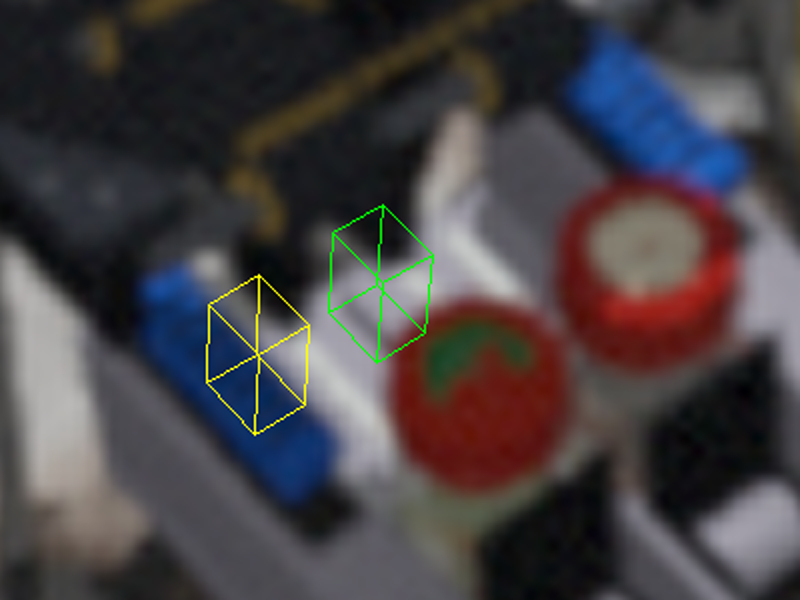

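The side crop suggests the real fingertips sit higher than the predicted boxes. I'll check this against a wrist picture before pressing.

Run:
```python
from st import *
i=r.camera_info('wrist');K=np.array(i['mtx']);Ti=np.linalg.inv(np.array(i['T_tool_cam']))
def pj(P):
    q=(np.c_[P,np.ones(len(P))]@Ti.T)[:,:3]@K.T; return q[:,:2]/q[:,2:]
save('wrist','w2.png'); im=cv2.resize(cv2.imread('pics/w2.png')[190:310,240:400],None,fx=4,fy=4,interpolation=2)
for z,col in((0,(0,255,0)),(-.02,(0,255,255)),(-.04,(0,0,255))):
    for s in(1,-1):
        q=pj(np.array([[-.0095,s*.011,z],[.0095,s*.011,z],[.0095,s*.026,z],[-.0095,s*.026,z]])); print(z,s,q.round(0).tolist())
        cv2.polylines(im,[((q-[240,190])*4+2).astype(int).reshape(-1,1,2)],True,col,1)
t=cv2.imread('pics/t2.png')[190:250,320:400]; t=cv2.resize(t,None,fx=2,fy=2,interpolation=2)
im[:120,:160]=t
cv2.imwrite('pics/w2o.png',im)
```

```text
0 1 [[334.0, 238.0], [335.0, 212.0], [357.0, 212.0], [356.0, 238.0]]
0 -1 [[303.0, 238.0], [302.0, 212.0], [280.0, 212.0], [281.0, 238.0]]
-0.02 1 [[336.0, 250.0], [336.0, 222.0], [360.0, 222.0], [359.0, 250.0]]
-0.02 -1 [[301.0, 250.0], [301.0, 221.0], [276.0, 221.0], [277.0, 250.0]]
-0.04 1 [[338.0, 265.0], [338.0, 234.0], [365.0, 234.0], [364.0, 265.0]]
-0.04 -1 [[299.0, 265.0], [298.0, 233.0], [271.0, 233.0], [273.0, 265.0]]
```

View pics/w2o.png

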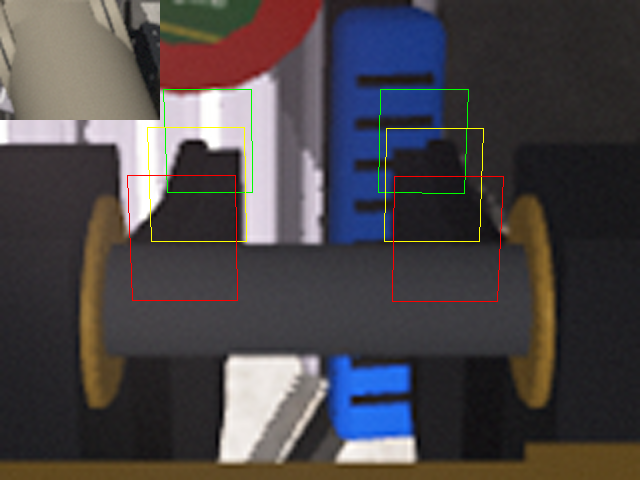

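In the wrist view the finger ends (crop ~(190,145) and (440,145)) project about 25–30 mm behind the nominal TCP. The side view agrees. The gripper body would therefore come lower than planned, so I'll drop the roll and pitch the body away from the jars. I'll then feel for the bar with small steps.

Call:
drive_tool(moves=[[[0, 0, -0.01, 0, 0, 0, 0.25], [0, 0, 0, 0.139, 0, 0, 0.25], [0, 0, 0, 0, 0.125, 0, 0.25], [0, 0, 0, 0, 0.125, 0, 0.25], [0, 0, 0, 0, 0, 0, 0.25], [0, 0, 0, 0, 0, 0, 0.25]]])

```text
time: 5.0
ee_pos: [0.4889, -0.0091, 0.1157]
eef_rot: [0.985, -0.123, 0.124, 0.017]
ft_force: [0.9, -0.1, 1.3]
width: 0.0219
grip_force: 0.0
```

Run:
```python
from st import *
rel()
im=r.camera('side'); cv2.imwrite('pics/s3.png',im[:,:,::-1])
# project candidate tip midpoints along finger axis for both fingers, sample brightness
s=r.read_state();M=R.from_quat(s['eef_rot']).as_matrix();e=np.array(s['ee_pos'])
g=im.astype(int)
for y in(-.0145,.0145):   # near the inner faces
    for z in range(0,-61,-5):
        q=proj('side',M@np.array([.0,y,z/1000])+e)[0]; c,w=int(round(q[0])),int(round(q[1])); print(y,z,q.round(1),g[w,c])
```

```text
t 5.0 rack tcp mm [-13.2562 -45.7225 115.7302] w 0.021912887064895005 F [ 0.8724 -0.06    1.2593] 0.0
[[ 0.969  0.     0.249]
 [-0.001 -1.     0.002]
 [ 0.249 -0.002 -0.969]]
-0.0145 0 [293.4 194.4] [155 152 163]
-0.0145 -5 [293.  193.2] [159 157 166]
-0.0145 -10 [292.7 191.9] [144 142 151]
-0.0145 -15 [292.3 190.7] [93 92 92]
-0.0145 -20 [291.9 189.5] [58 58 58]
-0.0145 -25 [291.5 188.2] [42 41 42]
-0.0145 -30 [291.1 187. ] [24 25 27]
-0.0145 -35 [290.7 185.7] [ 7  9 12]
-0.0145 -40 [290.3 184.4] [19 18 21]
-0.0145 -45 [289.9 183.1] [20 19 19]
-0.0145 -50 [289.5 181.8] [19 19 24]
-0.0145 -55 [289.1 180.5] [20 21 24]
-0.0145 -60 [288.7 179.2] [22 24 23]
0.0145 0 [285.4 199.9] [ 60  69 104]
0.0145 -5 [285.  198.7] [104 109 132]
0.0145 -10 [284.6 197.5] [132 130 136]
0.0145 -15 [284.2 196.3] [113 111 111]
0.0145 -20 [283.8 195. ] [118 116 115]
0.0145 -25 [283.4 193.8] [81 79 79]
0.0145 -30 [282.9 192.5] [45 44 46]
0.0145 -35 [282.5 191.3] [18 18 18]
0.0145 -40 [282.1 190. ] [ 9  8 12]
0.0145 -45 [281.6 188.7] [15 12 17]
0.0145 -50 [281.2 187.4] [ 5 12 11]
0.0145 -55 [280.8 186.1] [14 17 15]
0.0145 -60 [280.3 184.8] [11 10 12]
```

Call:
drive_tool(moves=[[[0, 0, 0, 0, -0.125, 0, 0.25], [0, 0, 0, 0, -0.125, 0, 0.25], [0, 0, 0.008, 0, 0, 0, 0.25], [0, 0, 0.008, 0, 0, 0, 0.25], [0, 0, 0.002, 0, 0, 0, 0.25], [0, 0, 0, 0, 0, 0, 0.25]]])

```text
time: 5.65
ee_pos: [0.4883, -0.0087, 0.0962]
eef_rot: [0.992, -0.123, 0.0, 0.001]
ft_force: [-0.4, -0.6, 0.3]
width: 0.0219
grip_force: 0.0
```

Call:
drive_tool(moves=[[[0, 0, 0.003, 0, 0, 0, 0.25], [0, 0, 0.003, 0, 0, 0, 0.25], [0, 0, 0, 0, 0, 0, 0.25]]])

```text
time: 5.95
ee_pos: [0.4885, -0.0091, 0.0903]
eef_rot: [0.992, -0.124, 0.0, 0.001]
ft_force: [0.5, 0.1, 1.3]
width: 0.0217
grip_force: 0.0
```

Call:
drive_tool(moves=[[[0, 0, 0.003, 0, 0, 0, 0.25], [0, 0, 0.002, 0, 0, 0, 0.25], [0, 0, 0, 0, 0, 0, 0.25]]])

```text
time: 6.25
ee_pos: [0.4886, -0.009, 0.0851]
eef_rot: [0.992, -0.124, -0.0, 0.001]
ft_force: [0.7, 0.3, 0.6]
width: 0.0218
grip_force: 0.0
```

There's no contact yet at 0.085, so the tips are indeed shorter than the nominal TCP. I'll continue down.

Call:
drive_tool(moves=[[[0, 0, 0.003, 0, 0, 0, 0.25], [0, 0, 0.002, 0, 0, 0, 0.25], [0, 0, 0, 0, 0, 0, 0.25]]])

```text
time: 6.55
ee_pos: [0.4886, -0.009, 0.08]
eef_rot: [0.992, -0.124, -0.0, 0.001]
ft_force: [0.2, -0.5, -0.1]
width: 0.0214
grip_force: 0.0
```

Run:
```python
from st import *
rel(); im=r.camera('side')[165:215,262:325,::-1]; w=r.camera('wrist')[170:260,250:390,::-1]
a=cv2.resize(im,(630,500),interpolation=2)[:,:400]; b=cv2.resize(w,(400,257),interpolation=2); o=np.zeros((500,800,3),np.uint8); o[:,:400]=cv2.resize(im,(400,500) if 0 else (400,317),interpolation=2).copy() if 0 else a; o[:257,400:]=b
cv2.imwrite('pics/m4.png',o)
```

```text
t 6.55 rack tcp mm [-13.6129 -45.7127  80.031 ] w 0.021416235313133972 F [ 0.2444 -0.4829 -0.1467] 0.0
[[ 1.    -0.001 -0.   ]
 [-0.001 -1.     0.001]
 [-0.    -0.001 -1.   ]]
```

View pics/m4.png

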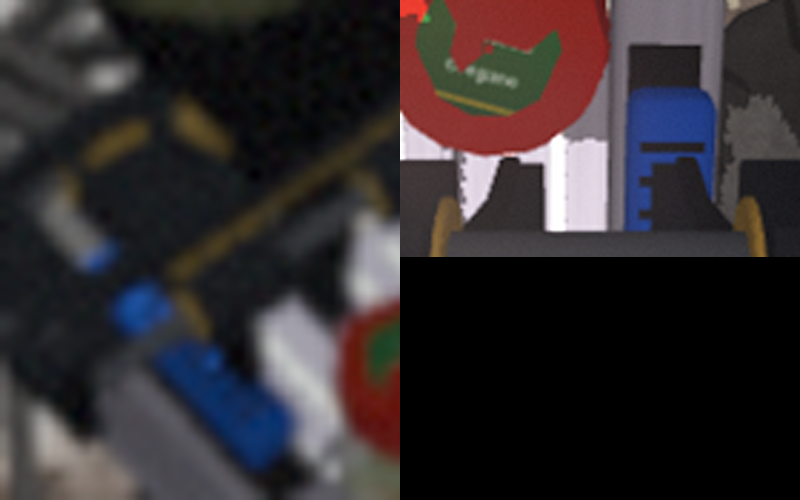

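The montage shows, on the left, the side view with the finger over the right bar. On the right, the wrist view has the bar finger at (690,190) over the bar and the jar finger at (510,190) directly in front of the jar's cap edge (500,153). Both are placed rightly, so I'll keep feeling downward.

Call:
drive_tool(moves=[[[0, 0, 0.002, 0, 0, 0, 0.25], [0, 0, 0.002, 0, 0, 0, 0.25], [0, 0, 0, 0, 0, 0, 0.25]]])

```text
time: 6.95
ee_pos: [0.4886, -0.009, 0.0761]
eef_rot: [0.992, -0.124, -0.0, 0.001]
ft_force: [0.5, 0.1, 0.1]
width: 0.0217
grip_force: 0.0
```

Call:
drive_tool(moves=[[[0, 0, 0.002, 0, 0, 0, 0.25], [0, 0, 0.002, 0, 0, 0, 0.25], [0, 0, 0, 0, 0, 0, 0.25]]])

```text
time: 7.25
ee_pos: [0.4886, -0.009, 0.0721]
eef_rot: [0.992, -0.124, -0.0, 0.001]
ft_force: [0.5, -0.9, 0.1]
width: 0.0221
grip_force: 0.0
```

Call:
drive_tool(moves=[[[0, 0, 0.002, 0, 0, 0, 0.25], [0, 0, 0.001, 0, 0, 0, 0.25], [0, 0, 0, 0, 0, 0, 0.25]]])

```text
time: 7.55
ee_pos: [0.4887, -0.009, 0.0692]
eef_rot: [0.992, -0.124, -0.0, 0.001]
ft_force: [-0.4, -0.2, 0.4]
width: 0.0218
grip_force: 0.0
```

Run:
```python
from st import *
rel(); im=r.camera('side').astype(np.float32); cv2.imwrite('pics/s5.png',im[:,:,::-1])
s=r.read_state();M=R.from_quat(s['eef_rot']).as_matrix();e=np.array(s['ee_pos'])
for y in(-.022,-.0185,-.0145,.0145,.0185,.022):
    row=[]
    for z in range(0,-66,-6):
        q=proj('side',M@np.array([.0,y,z/1000])+e).astype(np.float32); row.append(tuple(cv2.remap(im,q[:,:1],q[:,1:],1)[0,0].astype(int).tolist()))
    print(y,row)
# bar state: blue blob edges in side: back end of right bar top vs model at z=.098/.086
p=np.load('p.npy')
for z in(.098,.086): print(z,proj('side',W(p,[[.006,-.063,z],[.006,.063,z]])).round(1).tolist())
m=cv2.inRange(cv2.cvtColor(im[:,:,::-1].astype(np.uint8),cv2.COLOR_BGR2HSV),(100,140,60),(125,255,255))
k,l,st,c=cv2.connectedComponentsWithStats(m)
for j in range(1,k):
    if st[j,4]>15: print(st[j],c[j].round(1))
```

```text
t 7.55 rack tcp mm [-13.4947 -45.6871  69.2166] w 0.02180095838466659 F [-0.4021 -0.1856  0.3613] 0.0
[[ 1.    -0.001 -0.   ]
 [-0.001 -1.     0.001]
 [-0.    -0.001 -1.   ]]
-0.022 [(104, 36, 35), (105, 41, 39), (100, 36, 31), (82, 24, 20), (56, 19, 18), (34, 22, 23), (27, 26, 28), (29, 30, 33), (25, 26, 27), (22, 22, 25), (39, 40, 43)]
-0.0185 [(119, 85, 88), (125, 97, 102), (121, 98, 103), (88, 63, 69), (55, 37, 39), (28, 24, 25), (19, 18, 20), (16, 16, 19), (16, 19, 19), (21, 26, 27), (42, 42, 46)]
-0.0145 [(158, 151, 155), (151, 143, 153), (153, 146, 157), (144, 139, 150), (114, 111, 120), (70, 70, 75), (37, 36, 40), (19, 19, 20), (20, 18, 22), (19, 22, 21), (40, 41, 45)]
0.0145 [(18, 51, 107), (16, 48, 102), (15, 41, 84), (15, 29, 62), (15, 23, 41), (13, 17, 22), (16, 15, 19), (18, 20, 22), (20, 22, 25), (19, 21, 27), (18, 20, 24)]
0.0185 [(19, 42, 85), (15, 46, 99), (14, 46, 96), (18, 45, 94), (16, 39, 83), (13, 30, 66), (16, 26, 49), (20, 24, 33), (23, 24, 26), (28, 29, 28), (25, 23, 26)]
0.022 [(31, 38, 55), (22, 38, 68), (13, 41, 86), (12, 45, 96), (14, 46, 96), (15, 43, 92), (20, 41, 86), (13, 29, 58), (36, 37, 45), (46, 40, 31), (52, 44, 31)]
0.098 [[289.0, 208.0], [322.4, 184.5]]
0.086 [[289.3, 210.2], [322.4, 186.8]]
[308 172   6   5  23] [310.4 174.1]
[312 177  14   9  62] [318.1 180.9]
[274 196   5   4  17] [276.1 197.4]
[279 202  12  10  60] [285.2 206.3][ WARN:0@1.273] global loadsave.cpp:1063 imwrite_ Unsupported depth image for selected encoder is fallbacked to CV_8U.
```

Call:
drive_tool(moves=[[[0, 0, 0.002, 0, 0, 0, 0.25], [0, 0, 0.001, 0, 0, 0, 0.25], [0, 0, 0, 0, 0, 0, 0.25]]])

```text
time: 7.9
ee_pos: [0.4888, -0.009, 0.0664]
eef_rot: [0.992, -0.124, -0.0, 0.001]
ft_force: [-0.4, 0.3, 0.6]
width: 0.022
grip_force: 0.0
```

Call:
drive_tool(moves=[[[0, 0, 0.002, 0, 0, 0, 0.25], [0, 0, 0.001, 0, 0, 0, 0.25], [0, 0, 0, 0, 0, 0, 0.25]]])

```text
time: 8.2
ee_pos: [0.4889, -0.009, 0.0634]
eef_rot: [0.992, -0.124, 0.0, 0.001]
ft_force: [-1.0, 0.2, 3.8]
width: 0.0216
grip_force: 1.9
```

Contact: 3.8 N up on the tool at TCP z ≈ 0.064, which is the bar's preload. The real tips are therefore about 34 mm behind the TCP, and the body would clear the caps by only ~2 mm with the bar fully down. I'll back off a little, pitch 0.12 rad to lift the body over the jars, and press again.

Call:
drive_tool(moves=[[[0, 0, -0.004, 0, 0, 0, 0.25], [0.004, 0, 0, 0, 0.12, 0, 0.25], [0, 0, 0, 0, 0, 0, 0.25], [0, 0, 0, 0, 0, 0, 0.25]]])

```text
time: 8.6
ee_pos: [0.4923, -0.0102, 0.0679]
eef_rot: [0.991, -0.123, 0.059, 0.008]
ft_force: [-0.1, -1.5, 0.1]
width: 0.0215
grip_force: 0.0
```

```bash
python3 st.py
```

```text
t 8.6 rack tcp mm [ -9.6681 -45.9541  67.8606] w 0.02150279969456242 F [-0.0591 -1.5393  0.0979] 0.0
[[ 0.993 -0.001  0.118]
 [-0.001 -1.     0.002]
 [ 0.118 -0.002 -0.993]]
```

Call:
drive_tool(moves=[[[-0.0003, 0, 0.003, 0, 0, 0, 0.25], [-0.0003, 0, 0.003, 0, 0, 0, 0.25], [0, 0, 0, 0, 0, 0, 0.25]]])

```text
time: 8.9
ee_pos: [0.493, -0.0102, 0.061]
eef_rot: [0.991, -0.124, 0.059, 0.008]
ft_force: [-1.3, -0.8, 4.0]
width: 0.0219
grip_force: 1.7
```

Call:
drive_tool(moves=[[[-0.0002, 0, 0.002, 0, 0, 0, 0.25], [-0.0002, 0, 0.002, 0, 0, 0, 0.25], [0, 0, 0, 0, 0, 0, 0.25]]])

```text
time: 9.2
ee_pos: [0.493, -0.0101, 0.0572]
eef_rot: [0.991, -0.124, 0.059, 0.008]
ft_force: [-2.7, -1.1, 7.0]
width: 0.0216
grip_force: 3.8
```

```bash
cat > cap.py <<'E'
from st import *
def caps(show=True):
    s=r.read_state();w=r.camera('wrist'); i=r.camera_info('wrist');K=np.array(i['mtx'])
    T=np.eye(4);T[:3,:3]=R.from_quat(s['eef_rot']).as_matrix();T[:3,3]=s['ee_pos'];C=T@np.array(i['T_tool_cam']);p=np.load('p.npy')
    h=cv2.cvtColor(w[:,:,::-1],cv2.COLOR_BGR2HSV)
    def at(px,z):
        d=C[:3,:3]@np.linalg.inv(K)@np.array([*px,1.]);q=C[:3,3]+d*(z-C[2,3])/d[2];c,n=np.cos(p[2]),np.sin(p[2]);e=q-[p[0],p[1],0];return 1000*np.array([c*e[0]+n*e[1],-n*e[0]+c*e[1]])
    m=cv2.inRange(h,(0,120,50),(8,255,255))|cv2.inRange(h,(172,120,50),(180,255,255)); m=cv2.morphologyEx(m,cv2.MORPH_CLOSE,np.ones((3,3)))
    for x in cv2.findContours(m,cv2.RETR_EXTERNAL,2)[0]:
        if cv2.contourArea(x)>500:
            b=cv2.boundingRect(x); (u,v),rad=cv2.minEnclosingCircle(x); print('cap bbox',b,'rad',round(rad,1),'ctr',at((u,v),.118).round(1))
    m=cv2.inRange(h,(100,140,60),(125,255,255)); k,l,st,c=cv2.connectedComponentsWithStats(m)
    for j in range(1,k):
        if st[j,4]>80: y=st[j,1]; xs=np.nonzero(l[y+6]==j)[0]; print('bar',st[j],'width px',len(xs),'back98',at((xs.mean(),y),.098).round(1),'back86',at((xs.mean(),y),.086).round(1))
    im=r.camera('side'); h=cv2.cvtColor(im[:,:,::-1],cv2.COLOR_BGR2HSV);m=cv2.inRange(h,(0,120,50),(8,255,255))|cv2.inRange(h,(172,120,50),(180,255,255)); m=cv2.morphologyEx(m,cv2.MORPH_CLOSE,np.ones((3,3)))
    k,l,st,c=cv2.connectedComponentsWithStats(m)
    print('side caps',[(st[j].tolist(),c[j].round(1).tolist()) for j in range(1,k) if st[j,4]>60 and 150<c[j][1]<250 and 260<c[j][0]<340])
if __name__=='__main__': rel();caps()
E
python3 cap.py
python3 - <<'E'
from fit import *
im=cv2.imread('pics/s1.png');h=cv2.cvtColor(im,cv2.COLOR_BGR2HSV);m=cv2.inRange(h,(0,120,50),(8,255,255))|cv2.inRange(h,(172,120,50),(180,255,255)); m=cv2.morphologyEx(m,cv2.MORPH_CLOSE,np.ones((3,3)))
k,l,st,c=cv2.connectedComponentsWithStats(m);print('before',[(st[j].tolist(),c[j].round(1).tolist()) for j in range(1,k) if st[j,4]>60])
p=np.load('p.npy');print(proj('side',W(p,[[.0215,-.026,.12],[.0115,-.026,.12]])))
E
```

```text
t 9.2 rack tcp mm [ -9.0828 -45.7498  57.2224] w 0.021621888621887627 F [-2.6751 -1.1002  7.017 ] 3.781390112126246
[[ 0.993 -0.001  0.119]
 [-0.001 -1.     0.001]
 [ 0.119 -0.001 -0.993]]
cap bbox (231, 146, 94, 93) rad 47.6 ctr [ 21.1 -26.4]
cap bbox (118, 140, 109, 94) rad 54.2 ctr [24.8 23.3]
bar [ 106  209   46   42 1333] width px 22 back98 [ 9.3 63.9] back86 [ 7.2 72.2]
bar [330 209  33  42 771] width px 31 back98 [  9.2 -60.9] back86 [  7.1 -62. ]
bar [ 111  279   45   39 1363] width px 15 back98 [-30.8  55.2] back86 [-36.   62.8]
bar [329 279  15  26 296] width px 14 back98 [-30.9 -55.5] back86 [-36.1 -56.2]
side caps [([294, 184, 31, 26, 296], [308.9, 198.3])]
before [([296, 184, 29, 27, 293], [309.4, 198.7])]
[[302.1235 200.1591]
 [299.9027 197.9306]]
```

Call:
drive_tool(moves=[[[-0.0002, 0, 0.0015, 0, 0, 0, 0.25], [0, 0, 0, 0, 0, 0, 0.25], [0, 0, 0, 0, 0, 0, 0.25]]])

```text
time: 9.6
ee_pos: [0.493, -0.0101, 0.056]
eef_rot: [0.991, -0.124, 0.059, 0.008]
ft_force: [-3.5, -0.5, 8.7]
width: 0.0218
grip_force: 4.8
```

```bash
python3 cap.py
```

```text
t 9.6 rack tcp mm [ -9.0731 -45.771   56.0317] w 0.021782256470693553 F [-3.4759 -0.5228  8.7375] 4.775346685013954
[[ 0.993 -0.001  0.12 ]
 [-0.001 -1.     0.001]
 [ 0.12  -0.001 -0.993]]
cap bbox (230, 146, 95, 94) rad 48.0 ctr [ 21.  -26.2]
cap bbox (116, 140, 111, 94) rad 55.1 ctr [25.4 23.2]
bar [ 104  209   46   42 1341] width px 22 back98 [ 9.5 64.2] back86 [ 7.4 72.5]
bar [330 209  33  42 771] width px 31 back98 [  9.5 -60.8] back86 [  7.3 -61.9]
bar [ 109  279   46   39 1419] width px 41 back98 [-30.3  59.8] back86 [-35.5  67.8]
bar [329 279  15  26 294] width px 14 back98 [-30.4 -55.4] back86 [-35.6 -56.1]
side caps [([294, 185, 31, 26, 294], [308.9, 198.5])]
```

Call:
drive_tool(moves=[[[-0.0001, 0, 0.001, 0, 0, 0, 0.25], [0, 0, 0, 0, 0, 0, 0.25], [-0.0015, 0, -0.0002, 0, 0, 0, 0.25], [-0.0015, 0, -0.0002, 0, 0, 0, 0.25], [0, 0, 0, 0, 0, 0, 0.25], [0, 0, 0, 0, 0, 0, 0.25]]])

```text
time: 10.3
ee_pos: [0.4912, -0.0094, 0.0556]
eef_rot: [0.99, -0.123, 0.061, 0.008]
ft_force: [0.6, -1.5, 5.6]
width: 0.0219
grip_force: 4.1
```

```bash
python3 cap.py
```

```text
t 10.3 rack tcp mm [-10.9174 -45.4387  55.5509] w 0.02192229444102309 F [ 0.6066 -1.5162  5.5512] 4.13254599650827
[[ 0.993 -0.001  0.122]
 [-0.001 -1.     0.001]
 [ 0.122 -0.001 -0.993]]
cap bbox (229, 145, 96, 94) rad 48.2 ctr [ 19.6 -25.9]
cap bbox (116, 135, 111, 95) rad 55.2 ctr [25.  23.2]
bar [ 104  206   46   45 1493] width px 23 back98 [ 9.3 63.8] back86 [ 7.3 72.1]
bar [330 206  33  45 854] width px 32 back98 [  9.2 -60.7] back86 [  7.3 -61.9]
bar [ 109  279   46   39 1429] width px 18 back98 [-32.1  55.6] back86 [-37.2  63.3]
bar [329 279  15  26 293] width px 13 back98 [-32.1 -54.8] back86 [-37.2 -55.5]
side caps [([294, 184, 31, 26, 322], [308.3, 198.2])]
```

The green cap follows the finger: its centre moved from 21.0 to 19.6 mm while the cream cap stayed put. So the jar has been freed and caught after about 4 mm. Now I press 1 mm deeper for margin and let it out at 15 mm/s.

Call:
drive_tool(moves=[[[-0.0001, 0, 0.0008, 0, 0, 0, 0.25], [-0.0015, 0, -0.0002, 0, 0, 0, 0.25], [-0.0015, 0, -0.0002, 0, 0, 0, 0.25], [-0.0015, 0, -0.0002, 0, 0, 0, 0.25], [-0.0015, 0, -0.0002, 0, 0, 0, 0.25], [-0.0015, 0, -0.0001, 0, 0, 0, 0.25], [-0.0015, 0, -0.0002, 0, 0, 0, 0.25], [-0.0015, 0, -0.0002, 0, 0, 0, 0.25], [0, 0, 0, 0, 0, 0, 0.25]]])

```text
time: 11.3
ee_pos: [0.4816, -0.0066, 0.0552]
eef_rot: [0.99, -0.123, 0.061, 0.008]
ft_force: [1.5, -0.9, 6.7]
width: 0.022
grip_force: 4.6
```

```bash
python3 cap.py
```

```text
t 11.3 rack tcp mm [-20.9601 -45.1105  55.186 ] w 0.021993823590605664 F [ 1.4517 -0.9229  6.6629] 4.577379194706737
[[ 0.992 -0.     0.123]
 [-0.    -1.     0.   ]
 [ 0.123 -0.    -0.992]]
cap bbox (229, 145, 96, 95) rad 48.9 ctr [  9.5 -25.4]
cap bbox (114, 113, 113, 96) rad 56.3 ctr [24.9 23.1]
bar [ 102  189   48   62 2289] width px 29 back98 [ 8.4 62.6] back86 [ 7.1 70.8]
bar [ 331  190   33   61 1228] width px 32 back98 [  7.9 -60.8] back86 [  6.6 -62. ]
bar [ 109  279   46   39 1413] width px 41 back98 [-42.1  59.9] back86 [-47.2  67.9]
bar [329 279  15  27 288] width px 12 back98 [-42.1 -54.8] back86 [-47.1 -55.5]
side caps [([310, 185, 15, 16, 128], [316.9, 193.7]), ([292, 192, 15, 16, 164], [299.7, 199.8])]
```

Call:
drive_tool(moves=[[[-0.0018, 0, -0.0002, 0, 0, 0, 0.25], [-0.0018, 0, -0.0002, 0, 0, 0, 0.25], [-0.0018, 0, -0.0002, 0, 0, 0, 0.25], [-0.0018, 0, -0.0002, 0, 0, 0, 0.25], [-0.0018, 0, -0.0002, 0, 0, 0, 0.25], [-0.0018, 0, -0.0002, 0, 0, 0, 0.25], [-0.0018, 0, -0.0002, 0, 0, 0, 0.25], [-0.0018, 0, -0.0002, 0, 0, 0, 0.25], [-0.0018, 0, -0.0002, 0, 0, 0, 0.25], [-0.0018, 0, -0.0002, 0, 0, 0, 0.25]]])

```text
time: 12.4
ee_pos: [0.4644, -0.0021, 0.0551]
eef_rot: [0.99, -0.123, 0.062, 0.008]
ft_force: [3.0, 0.1, 6.7]
width: 0.0218
grip_force: 4.4
```

```bash
python3 cap.py
```

```text
t 12.4 rack tcp mm [-38.767  -45.0006  55.1496] w 0.021793159167255046 F [2.9874 0.0605 6.6579] 4.404815931193298
[[ 0.992 -0.     0.124]
 [-0.    -1.    -0.   ]
 [ 0.124  0.    -0.992]]
cap bbox (230, 145, 95, 94) rad 48.3 ctr [ -8.4 -25.9]
cap bbox (110, 71, 115, 100) rad 58.0 ctr [23.2 23.5]
bar [ 100  157   50   94 3672] width px 41 back98 [ 7.5 59.5] back86 [ 7.6 67.5]
bar [ 330  160   35   91 2078] width px 33 back98 [  6.  -60.8] back86 [  5.9 -61.9]
bar [ 109  279   43   28 1009] width px 42 back98 [-59.9  60.3] back86 [-65.   68.3]
bar [329 279  14  20 205] width px 5 back98 [-59.9 -52.7] back86 [-64.9 -53.2]
side caps [([309, 184, 16, 17, 132], [316.8, 193.3]), ([288, 188, 15, 16, 167], [295.6, 195.5])]
```

Call:
drive_tool(moves=[[[-0.0018, 0, -0.0002, 0, 0, 0, 0.25], [-0.0018, 0, -0.0002, 0, 0, 0, 0.25], [-0.0018, 0, -0.0002, 0, 0, 0, 0.25], [-0.0018, 0, -0.0002, 0, 0, 0, 0.25], [-0.0018, 0, -0.0002, 0, 0, 0, 0.25], [-0.0018, 0, -0.0002, 0, 0, 0, 0.25], [-0.0018, 0, -0.0002, 0, 0, 0, 0.25], [-0.0018, 0, -0.0002, 0, 0, 0, 0.25], [-0.0018, 0, -0.0002, 0, 0, 0, 0.25], [-0.0018, 0, -0.0002, 0, 0, 0, 0.25]]])

```text
time: 13.5
ee_pos: [0.447, 0.0023, 0.0551]
eef_rot: [0.99, -0.123, 0.062, 0.008]
ft_force: [2.8, -0.4, 7.2]
width: 0.0218
grip_force: 4.5
```

```bash
python3 cap.py
```

```text
t 13.5 rack tcp mm [-56.6886 -44.9106  55.1148] w 0.021790653244118125 F [ 2.7717 -0.442   7.2393] 4.47741060919725
[[ 0.992 -0.     0.124]
 [-0.    -1.    -0.   ]
 [ 0.124  0.    -0.992]]
cap bbox (230, 145, 95, 94) rad 48.0 ctr [-26.4 -25.6]
cap bbox (106, 27, 118, 109) rad 61.6 ctr [23.3 22.6]
bar [  96  123   54  128 4928] width px 36 back98 [ 7.1 60.9] back86 [ 8.5 69. ]
bar [ 330  128   36  123 3027] width px 33 back98 [  4.6 -61. ] back86 [  5.7 -62.2]
side caps [([284, 184, 16, 16, 169], [291.9, 191.7]), ([309, 184, 16, 17, 132], [316.7, 193.3])]
```

Call:
drive_tool(moves=[[[-0.001, 0, -0.0001, 0, 0, 0, 0.25], [-0.001, 0, -0.0001, 0, 0, 0, 0.25], [-0.001, 0, -0.0001, 0, 0, 0, 0.25], [-0.001, 0, -0.0001, 0, 0, 0, 0.25], [-0.001, 0, -0.0001, 0, 0, 0, 0.25], [0, 0, 0, 0, 0, 0, 0.25], [0, 0, 0, 0, 0, 0, 0.25]]])

```text
time: 14.3
ee_pos: [0.4425, 0.0035, 0.0551]
eef_rot: [0.99, -0.123, 0.062, 0.008]
ft_force: [5.4, -0.9, 6.9]
width: 0.0215
grip_force: 3.3
```

```bash
python3 cap.py
```

```text
t 14.3 rack tcp mm [-61.3618 -44.8892  55.1249] w 0.021479085112295373 F [ 5.3647 -0.9072  6.8917] 3.315590451238677
[[ 0.992 -0.001  0.125]
 [-0.001 -1.    -0.   ]
 [ 0.125  0.    -0.992]]
cap bbox (229, 140, 96, 95) rad 48.2 ctr [-28.7 -25.6]
cap bbox (105, 15, 118, 111) rad 62.3 ctr [23.1 22.5]
bar [  96  114   54  137 5297] width px 35 back98 [ 7.  61.3] back86 [ 8.7 69.4]
bar [ 330  120   36  131 3213] width px 33 back98 [  3.9 -60.9] back86 [  5.4 -62.1]
side caps [([284, 184, 15, 15, 162], [291.5, 191.3]), ([310, 184, 15, 17, 131], [316.8, 193.3])]
```

The jar stopped with the pusher at its end: it moved 2.3 mm while the finger moved 4.7, and its x-force is gone. It stands clear of the catch, so I'll open a little more gap and then lift both fingers away.

Call:
drive_tool(moves=[[[-0.0015, 0, -0.0002, 0, 0, 0, 0.25], [0, 0, -0.003, 0, 0, 0, 0.25], [0, 0, -0.004, 0, 0, 0, 0.25], [0, 0, -0.005, 0, 0, 0, 0.25], [0, 0, -0.006, 0, 0, 0, 0.25], [0, 0, -0.008, 0, 0, 0, 0.25], [0, 0, -0.02, 0, 0, 0, 0.25], [0, 0, -0.04, 0, 0, 0, 0.25], [0, 0, -0.04, 0, 0, 0, 0.25], [0, 0, 0, 0, 0, 0, 0.25]]])

```text
time: 15.4
ee_pos: [0.4254, 0.0081, 0.1836]
eef_rot: [0.99, -0.123, 0.063, 0.008]
ft_force: [0.4, 0.0, -0.8]
width: 0.0218
grip_force: 0.0
```

```bash
python3 cap.py
python3 - <<'E'
from fit import *
from h import *
p=np.load('p.npy')
im=r.camera('side');h=cv2.cvtColor(im[:,:,::-1],cv2.COLOR_BGR2HSV);m=cv2.inRange(h,(100,140,60),(125,255,255))
k,l,st,c=cv2.connectedComponentsWithStats(m);print('bars side',[(st[j].tolist(),c[j].round(1).tolist()) for j in range(1,k) if st[j,4]>20])
print('cap model side',proj('side',W(p,[[-.031,-.026,.118],[.0215,.026,.118]])).round(1).tolist())
E
```

```text
t 15.4 rack tcp mm [-79.0733 -44.6518 183.6042] w 0.02176673435132037 F [ 0.3949  0.0271 -0.7788] 0.0
[[ 0.992 -0.     0.126]
 [-0.    -1.     0.001]
 [ 0.126 -0.001 -0.992]]
cap bbox (273, 129, 49, 50) rad 25.2 ctr [-28.9 -25.6]
cap bbox (211, 65, 56, 57) rad 29.6 ctr [22.7 23.7]
bar [ 196  116   22   88 1401] width px 18 back98 [ 6.  62.4] back86 [ 7.6 66.9]
bar [ 327  117   21   88 1395] width px 20 back98 [  5.1 -62.5] back86 [  6.7 -63.3]
side caps [([284, 184, 15, 15, 153], [291.6, 191.5]), ([310, 184, 15, 17, 131], [316.8, 193.4])]
bars side [([304, 166, 22, 20, 153], [313.2, 176.2]), ([271, 190, 22, 22, 177], [281.3, 200.7])]
cap model side [[290.7, 189.0], [316.2, 190.6]]
```

The bar is back up, level with the left one in the wrist view. The green jar stands upright at its landing point, the cream jar is still seated, and the arm is clear. Handing in.

```bash
python3 -c "
from bench import r
print(r.close_job())"
```

```text
the job is handed in; nothing more can be done
None
```

The green-label jar was caught after about 4 mm, let out slowly past the catch, and now stands on the right lane's landing with the bar sprung back up. The cream jar is still seated, nothing else was touched, and the job was handed in at about 15.5 s.

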